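# Find and hold the heavy side of a pump rotor on the balancing stand

## Robot

A 6-joint arm with a two-finger parallel gripper is mounted at the origin on the work surface. World frame = base frame: x ahead of the robot, y to its left, z up, the work surface at z = 0. Lengths are in mm, angles in degrees, forces in N, time in s.
With the tool pointing down it reaches from about 350 to 850 mm from the base axis. Payload 8.1 kg.
Tool frame: the origin (TCP) lies at the very end of the fingers, on their centre line; the grasp point (between the pads) lies r.tcp_to_grasp behind it (r.tcp_to_grasp is the distance from the TCP to the grasp point, in mm); z points along the fingers, y is the line along which they close (so a half turn about z gives the same grasp; the last joint's range is limited). The gripper opens to 85 mm and grips with 20 to 120 N. Pads are 22 mm wide; open, the fingers measure 114 mm over their backs; the gripper's body (76 mm by 85 mm) begins 54 mm behind the grasp point. The pads swing forward as they close: fully open they stand 13 mm farther back than shut.
Start: joints at [60.195, 7.471, 85.268, -0, 87.261, -4.893], TCP at [252.717, 544.187, 231.292] pointing down, gripper open.
Joint ranges: [-169.43, 169.43], [-51.17, 129.36], [1.28, 143.12], [-76.62, 256.62], [0, 156.53], [-152.29, 152.29]. Speed limits (degrees/s): [136.94, 136.94, 159.86, 180, 180, 180].

## Interface

Orientations are given as [roll, pitch, yaw] about the fixed x, y, z axes, in that order (R = Rz(yaw) Ry(pitch) Rx(roll)).
In Python, from bench import r gives the robot as it stands.
- The arm moves only by the shell command python3 -m handwheel 'ROWS' [OPENING] [FORCE]. ROWS is JSON, a list of rows, each a list of 4 numbers: the shift along the tool's x, y, z in m, then the turn about the tool's z in degrees. A call has 1 to 10 rows; each row shifts and turns the commanded pose from where the row before left it, along the tool's axes as they then stand; what a row does not reach is not made up. A row lasts 1/10 s, in which the tool goes at most 50 mm and 8.59 degrees, less where a joint would pass 70% of its speed; a pose out of reach is approached as far as the arm can. A call is refused whole if a number of a shift passes 0.05 or a number of a turn 8.59, either way. A call with a gripper value outside its range is refused whole. OPENING is the finger opening in m, from 0 to 0.0854, set as the call begins (- or left out, the last holds). The fingers move at their own pace and stop on an object; FORCE is the grip in N (left out, the last holds). Time passes only in rows, so rows that do not move let the fingers close. It gives the time, the measured TCP pose, the force, the opening and the grip force at its end, in the units of the state.
- r.sense(): the state, without advancing time (a new reading comes with each control period).
- r.snapshot(name): name is "scene" or "top" or "wrist"; returns the picture (384x512x3 uint8, red, green, blue); there is no depth.
- r.camera_params(name): a dict with "fx", "fy", "cx", "cy" (pixels), "R" (3x3) and "t" (3): a world point X has camera coordinates R X + t; the wrist camera has in their place "mount" (4x4, takes a point from camera to tool coordinates, whose origin is the TCP and whose axes are the flange's). Camera axes: x right, y down, z forward; pixel columns grow to the right and rows downward; lengths in mm; the calibration is good to about 2 mm. A picture is of the moment at which its call begins: read the wrist's pose just before it. camera_params takes no time and is no camera call.
- r.hand_in(): hands the job in; it is judged then, once.
The state is a dict: "time": time; "joint_pos": joint angles; "qd": joint speeds; "joint_efforts": joint torques, N m; "tool_pos": TCP position; "tcp_rot": TCP orientation; "ft_force": force on the tool from outside, world axes, zero at the start; "wrist_torque": the same for the moment, N m; "finger_gap": finger opening in mm; "grip_force": force on a finger pad.
Only numpy, scipy, OpenCV 4.12 (cv2) and the standard library are available. Lean on these libraries where they do the work, as an engineer would, in place of code of your own. Each camera call takes 0.05 s, during which the arm holds its last target. There are 200 camera calls.

## Task

Take the rotor out of its wooden rack and lay its shaft in the two V notches of the balancing stand. Somewhere inside the drum is a heavy side that cannot be seen: turn the rotor in the notches and feel where it is, then finish still gripping the rotor, at rest in the notches with its heavy side straight down, so it can be marked. Leave the pump, the wrench and the pipe fitting alone.

Things in the scene. Friction and masses are not known exactly. Their poses are not given: they have to be found in the camera images.
- rotor: Loose metal rotor: aluminium drum 110 mm across, 24 mm wide, flat faces, on a 20 mm steel shaft 170 mm long that juts 73 mm each side; 0.7 to 0.9 kg in all. Origin: on the shaft axis, mid-width of the drum; y axis along the shaft. Grip it by the flat faces, fingers across the 24 mm; so held it can be turned in the notches. A 0.3 kg slug is sealed inside, 32 mm off the axis: the heavy side.
- mark (a point): Dark slot across the drum's rim, at the rotor's +z side, 55 mm from its axis (on top at the start); only to tell how far it is turned, as are the one rim dimple at the rotor's +x, two at -z, three at -x. The direction of the heavy side from the axis is fixed during a run, differs from run to run, and can be neither seen nor read from this or any other listed pose.
- shaft_end (a point): Centre of the +y end of the rotor's shaft, 85 mm from the drum's middle. The slug pulls with up to 0.094 N m about the shaft; the dry shaft drags in the notches with some 0.04 to 0.065 N m either way, so, let go, the rotor swings but may stick with its heavy side up to about 40 degrees to either side of straight down (or up).
- stand: Fixed green balancing stand: base plate 150 x 190 x 12 mm (x, y, z), two upright plates, 10 mm thick in y and 60 mm wide in x, centred 65 mm to each side of the middle (120 mm free between), each with a 90 degree V notch, 48 mm wide at the mouth, in its top. Origin: centre of the underside; y runs from notch to notch, along a shaft lying in them.
- notches (a point): Point of the stand midway between its two V notches, 150 mm above the table, where the centre of the rotor (its axis) is when its shaft lies fully in both notches. The notch tops are about 10 mm above this point.
- rack: Fixed plywood rack 140 x 60 mm, 45 mm high, with a slotted trough that carries the drum by its rim between two cheeks (slot 28 mm wide). Origin: centre of the underside. At the start the rotor stands in it with its axis 75 mm above the table, along the rack's y axis; lift it straight up.
- pump: Bystander: loose gear pump body of bare aluminium, 75 x 95 mm and 93 mm high with its shaft stub up. Origin: centre of its underside.
- wrench: Bystander: loose steel wrench, 200 mm long, lying flat along its x axis. Origin: on the underside near its middle.
- fitting: Bystander: loose steel and brass pipe fitting standing upright, 32 mm across, 44 mm high. Origin: centre of its underside.
Things that resemble listed ones, but are neither listed nor needed, are in the scene too. Of the things like the stand, leave any that is yellow; of the rest the larger one is meant.

How it is judged:
By the outcome, as a careful person would: the job done as asked, in the order asked, and still so for the second after the job is handed in, while the arm keeps its last pose, push and grip.
It also fails if it takes over 72 s, if anything falls off the work surface, if the arm or the gripper's body presses on something with over 40 N, if the wrist force passes 120 N, or if a joint passes its speed limit or range.

## Working session

There is one attempt and no reset: what is moved stays moved. The work goes in short steps, Python scripts to look and compute and a shell command to move; the robot and the scene stay as the last step left them, time stands still between calls to the robot, and variables do not carry over. Pictures are saved under pics/ and viewed, at most 10 in all, crops included, and the job is handed in when it is done.

```bash
mkdir -p pics; ls
python3 - <<'E'
from bench import r
import cv2,numpy as np
ims=[r.snapshot(n) for n in("scene","top")]
for n,i in zip(("scene","top"),ims): cv2.imwrite(f"pics/{n}0.png",i[:,:,::-1])
s=r.sense();print(s, r.tcp_to_grasp)
for n in("scene","top","wrist"):print(n,r.camera_params(n))
E
```

```text
pics
{'time': 0.1, 'joint_pos': array([ 6.01955298e+01,  7.51239269e+00,  8.53231490e+01,  1.31167402e-03,
        8.72634112e+01, -4.89412262e+00]), 'qd': array([-0.01136954, -0.18159767, -0.12944251, -0.10949672, -0.05259637,
        0.10819901]), 'joint_efforts': array([ 1.71147374e-03, -5.70947850e+01, -5.01941371e+01, -6.80372682e-05,
        8.06055934e-03, -9.94625293e-05]), 'tool_pos': array([252.4488695 , 543.74709701, 230.33150116]), 'tcp_rot': array([-1.79901520e+02, -9.74742924e-03,  1.55089580e+02]), 'ft_force': array([-0.02488306, -0.25356601,  0.28062678]), 'wrist_torque': array([-0.07198392, -0.01617182,  0.02363946]), 'grip_force': 0.0, 'finger_gap': 85.35067546236785} 18.700000000000003
scene {'fx': 461.09598125543437, 'fy': 461.09598125543437, 'cx': 257.34781676821524, 'cy': 192.5092319049859, 'R': array([[ 0.18785854,  0.98219452,  0.0017598 ],
       [ 0.5092859 , -0.09587577, -0.85524014],
       [-0.83984346,  0.16156041, -0.51822891]]), 't': array([ -98.75520653, -189.85425023, 1768.3395087 ])}
top {'fx': 356.27540440127865, 'fy': 356.27540440127865, 'cx': 253.86950342381004, 'cy': 188.79714636598902, 'R': array([[ 0.02272624, -0.9995916 ,  0.01732475],
       [-0.99120566, -0.02478851, -0.12998797],
       [ 0.13036434, -0.01421825, -0.9913642 ]]), 't': array([-18.34085561, 578.23846261, 977.4452238 ])}
wrist {'fx': 343.89693001884086, 'fy': 343.89693001884086, 'cx': 255.8377561697991, 'cy': 196.5278917070062, 'mount': array([[-8.49928359e-04, -9.65306869e-01, -2.61116689e-01,
         6.47036108e+01],
       [ 9.99999624e-01, -7.75894710e-04, -3.86614684e-04,
        -6.05118279e-01],
       [ 1.70602752e-04, -2.61116920e-01,  9.65307166e-01,
        -1.43388882e+02],
       [ 0.00000000e+00,  0.00000000e+00,  0.00000000e+00,
         1.00000000e+00]])}
```

View pics/scene0.png

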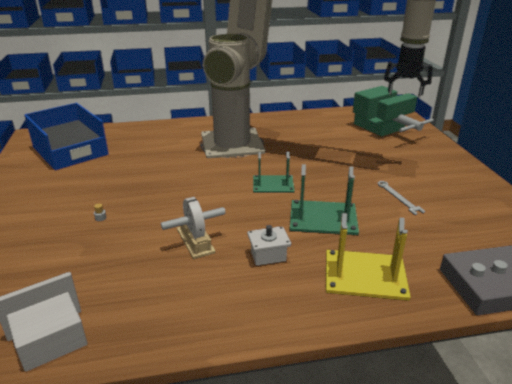

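View pics/top0.png

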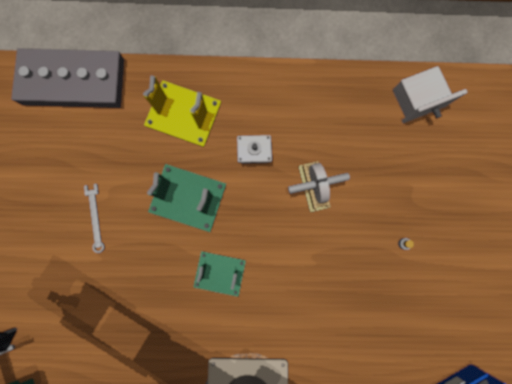

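In the top view, three things look like the stand: yellow at (183,112), large green at (188,197) and small green at (220,273). The large green one is meant, because yellow is excluded and it is the larger of the other two. The rotor is at (319,184) in the rack, the pump at (254,150), the wrench at (95,220) and the fitting at (406,244). I'll enlarge a crop to confirm this and measure.

```bash
cat > h.py <<'E'
from bench import r
import cv2,numpy as np
from scipy.spatial.transform import Rotation as Ro
def campose(n):
    p=r.camera_params(n)
    if n!="wrist": R=p["R"].T; return p,R,-R@p["t"]
    s=r.sense();T=Ro.from_euler("xyz",s["tcp_rot"],degrees=True).as_matrix();M=p["mount"]
    return p,T@M[:3,:3],T@M[:3,3]+s["tool_pos"]
def ray(P,uv):
    p,R,c=P; uv=np.atleast_2d(uv).astype(float)
    d=np.c_[(uv[:,0]-p["cx"])/p["fx"],(uv[:,1]-p["cy"])/p["fy"],np.ones(len(uv))]@R.T
    return c,d
def onz(P,uv,z):
    c,d=ray(P,uv); return c+d*((z-c[2])/d[:,2])[:,None]
def proj(P,X):
    p,R,c=P; q=(np.atleast_2d(X)-c)@R; return np.c_[p["fx"]*q[:,0]/q[:,2]+p["cx"],p["fy"]*q[:,1]/q[:,2]+p["cy"]]
E
python3 - <<'E'
from h import *
im=cv2.imread("pics/top0.png");P=campose("top")
hsv=cv2.cvtColor(im,cv2.COLOR_BGR2HSV)
g=cv2.inRange(hsv,(65,80,40),(95,255,255))
n,l,st,ce=cv2.connectedComponentsWithStats(g)
for i in range(1,n):
    if st[i,4]>300: 
        c=cv2.findContours((l==i).astype(np.uint8),0,1)[0][0]
        b=cv2.boxPoints(cv2.minAreaRect(c)); q=onz(P,b,12); print(st[i],b.round().tolist(),q[:,:2].round().tolist(),q.mean(0).round(),np.linalg.norm(np.diff(q,axis=0),axis=1).round())
# grey mask near rotor
roi=hsv[150:220,280:360];m=cv2.inRange(roi,(0,0,90),(180,60,255))
ys,xs=np.nonzero(m);print(len(xs))
c=np.concatenate([im[60:300,120:360]]);cv2.imwrite("pics/crop1.png",np.hstack([cv2.resize(im[155:240,140:230],None,fx=4.4,fy=4.4,interpolation=2),cv2.resize(im[150:235,278:368],None,fx=4.4,fy=4.4,interpolation=2)]))
E
```

```text
[ 150  165   75   66 2700] [[147.0, 210.0], [163.0, 164.0], [225.0, 184.0], [209.0, 231.0]] [[511.0, 301.0], [650.0, 264.0], [593.0, 80.0], [456.0, 120.0]] [553. 192.  12.] [143. 193. 143.]
[ 198  253   46   42 1315] [[194.0, 286.0], [201.0, 252.0], [244.0, 261.0], [237.0, 295.0]] [[301.0, 156.0], [396.0, 140.0], [375.0, 18.0], [280.0, 35.0]] [338.  87.  12.] [ 97. 125.  97.]
763
```

View pics/crop1.png

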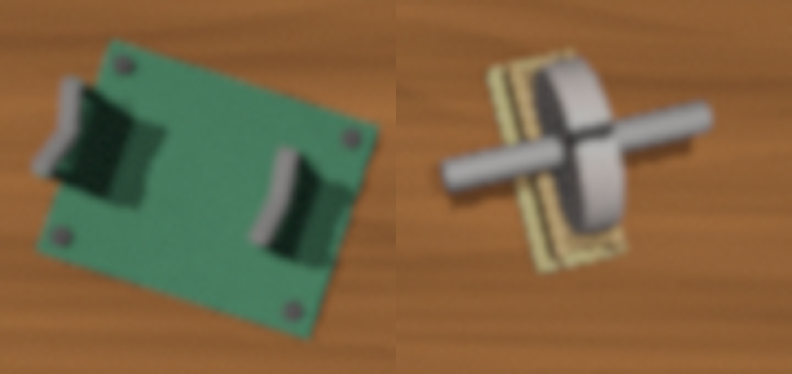

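The crop confirms the stand: the large green one has base corners in crop pixels (113,40), (378,127), (310,338), (38,250), and two uprights with V tops. The rotor's shaft runs from (446,176) to (712,117), with the dark slot on top at (585,137).

Run:
```python
from h import *
P=campose("top")
f=lambda a,o:np.array(a)/4.4+o
q=onz(P,f([[113,40],[378,127],[310,338],[38,250]],[140,155]),12)
e=[np.linalg.norm(q[i]-q[i-1]) for i in range(4)];print("stand",q.round(1).tolist(),q.mean(0).round(1),np.round(e))
for i,j in((1,0),(2,3)):
    d=q[i]-q[j];print(np.degrees(np.arctan2(d[1],d[0])))
u=onz(P,f([[76,80],[40,170],[290,150],[260,243]],[140,155]),160);print(u.round(1).tolist(),u.mean(0))
a=(u[0]+u[1])/2-(u[2]+u[3])/2;print(np.linalg.norm(a),np.degrees(np.arctan2(a[1],a[0])))
s=onz(P,f([[446-396,176],[712-396,117]],[278,150]),75);d=s[0]-s[1]
print("rotor",s.round(1).tolist(),s.mean(0).round(1),np.linalg.norm(d),np.degrees(np.arctan2(d[1],d[0])))
# other view: triangulate via scene: project estimated centre
for X in(s.mean(0),[*q.mean(0)[:2],150]): print(proj(campose("scene"),X))
```

```text
stand [[648.6, 255.7, 12.0], [594.4, 77.2, 12.0], [454.2, 116.9, 12.0], [507.4, 297.0, 12.0]] [551.2 186.7  12. ] [147. 187. 146. 188.]
-106.88209252880641
-106.44389294760134
[[595.9, 240.2, 160.0], [543.8, 257.5, 160.0], [558.7, 117.0, 160.0], [505.5, 131.7, 160.0]] [550.97799308 186.59873054 160.        ]
130.08538816243419 73.14475895116813
rotor [[572.7, -101.6, 75.0], [614.4, -269.0, 75.0]] [ 593.6 -185.3   75. ] 172.48167700991112 103.96912650690449
[[192.41652718 217.87068112]]
[[326.42126013 172.22296572]]
```

The sizes check out: the stand base measures 147x187 and its notches are 130 apart, centred at (551, 187) with the axis at 73°. The shaft measures 172 long, centred at (594, -185) with the axis at 104°. Next I'll go above the rotor.

```bash
cat >> h.py <<'E'
def go(X,yaw):
    s=r.sense();y=s["tcp_rot"][2];R=Ro.from_euler("xyz",s["tcp_rot"],degrees=True).as_matrix()
    d=R.T@(np.array(X)-s["tool_pos"]);print("t",round(s["time"],2),"now",s["tool_pos"].round(1),s["tcp_rot"].round(2),"tool shift mm",d.round(1),"turn",round(-((yaw-y+180)%360-180),2))
E
python3 -m handwheel '[[-0.0308,-0.0259,0,0],[-0.0308,-0.0259,0,0],[-0.0308,-0.0259,0,0],[-0.0308,-0.0259,0,0],[-0.0308,-0.0259,0,0],[-0.0308,-0.0259,0,0],[-0.0308,-0.0259,0,0],[-0.0308,-0.0259,0,0],[-0.0308,-0.0259,0,0],[-0.0308,-0.0259,0,0]]' 0.06
python3 -m handwheel '[[-0.0308,-0.0259,0,0],[-0.0308,-0.0259,0,0],[-0.0308,-0.0259,0,0],[-0.0308,-0.0259,0,0],[-0.0308,-0.0259,0,0],[-0.0308,-0.0259,0,0],[-0.0308,-0.0259,0,0],[-0.0308,-0.0259,0,0],[-0.0308,-0.0259,0,0],[-0.0308,-0.0259,0,0]]'
python3 -m handwheel '[[0,0,0,-7.8],[0,0,0,-7.8],[0,0,0,-7.8],[0,0,0,-7.8],[0,0,0,-7.8],[0,0,0,0],[0,0,0,0]]'
python3 - <<'E'
from h import *
go([593.6,-185.3,230],194)
P=campose("wrist");im=r.snapshot("wrist")[:,:,::-1];cv2.imwrite("pics/w1.png",im)
print(proj(P,[[593.6,-185.3,75],[572.7,-101.6,75],[614.4,-269,75]]))
E
```

```text
time: 1.1
tool_pos: [423.1, 178.0, 231.0]
tcp_rot: [-180.0, -0.0, 155.1]
ft_force: [1.0, -0.5, -0.3]
finger_gap: 59.9
grip_force: 0.0
time: 2.1
tool_pos: [593.4, -186.6, 230.7]
tcp_rot: [180.0, -0.1, 155.1]
ft_force: [-0.8, 0.9, 0.4]
finger_gap: 60.0
grip_force: 0.0
time: 2.8
tool_pos: [593.0, -185.0, 230.9]
tcp_rot: [180.0, -0.0, -166.1]
ft_force: [0.2, 0.5, 0.5]
finger_gap: 60.1
grip_force: 0.0
t 2.8 now [ 593.  -185.   230.9] [ 1.7998e+02 -3.0000e-02 -1.6614e+02] tool shift mm [-0.5 -0.4  0.9] turn -0.14
[[256.8029783  180.29904646]
 [353.73492179 179.93669311]
 [159.92007103 180.55465145]]
```

View pics/w1.png

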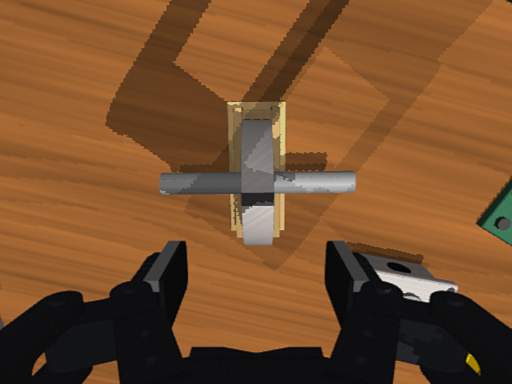

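The wrist view agrees to within 2 mm. The shaft is on row 182.5 where 180.3 was predicted, and the drum centre is on column 258 where 256.8 was predicted. I'll correct x by -2 mm, then descend and grip.

```bash
python3 -m handwheel '[[-0.002,0.0005,0.03,-0.1],[0,0,0.03,0],[0,0,0.03,0],[0,0,0.03,0],[0,0,0.016,0],[0,0,0,0],[0,0,0,0]]'
python3 -c 'from h import *;s=r.sense();print(s["ft_force"],s["wrist_torque"])'
python3 -m handwheel '[[0,0,0,0],[0,0,0,0],[0,0,0,0],[0,0,0,0],[0,0,0,0],[0,0,0,0]]' 0.0 60
```

```text
time: 3.55
tool_pos: [595.5, -184.3, 96.2]
tcp_rot: [-180.0, 0.0, -165.9]
ft_force: [-0.2, -0.5, -0.6]
finger_gap: 60.1
grip_force: 0.0
[-0.17687613 -0.47553433 -0.60620453] [ 0.00794069 -0.0626354  -0.01233299]
time: 4.15
tool_pos: [596.1, -184.1, 97.3]
tcp_rot: [-179.9, 0.1, -165.8]
ft_force: [-1.4, 2.3, 4.8]
finger_gap: 23.4
grip_force: 59.0
```

```bash
python3 -m handwheel '[[0,0,-0.01,0],[0,0,-0.02,0],[0,0,-0.03,0],[0,0,-0.03,0],[0,0,-0.03,0],[0,0,-0.03,0],[0,0,-0.02,0],[0,0,0,0],[0,0,0,0]]'
python3 - <<'E'
from h import *
F=[];M=[]
for i in range(6):
    s=r.sense();F.append(s["ft_force"]);M.append(s["wrist_torque"]);im=r.snapshot("top" if i==0 else "wrist")
print(np.mean(F,0),np.std(F,0),np.mean(M,0),np.std(M,0))
cv2.imwrite("pics/w2.png",im[:,:,::-1])
go([551,186.6,265],163.2)
E
```

```text
time: 5.05
tool_pos: [594.7, -184.0, 264.5]
tcp_rot: [180.0, -0.0, -165.8]
ft_force: [-0.2, 0.4, -8.0]
finger_gap: 23.2
grip_force: 59.8
[ 0.06289397  0.04745163 -7.67474907] [0.44220153 0.57324438 0.38590884] [ 0.00862108 -0.02436732 -0.00505101] [0.01752934 0.03952848 0.01986421]
t 5.35 now [ 594.4 -183.9  263.7] [ 1.7991e+02 -1.2000e-01 -1.6581e+02] tool shift mm [-48.7 369.8  -0.9] turn 30.99
```

View pics/w2.png

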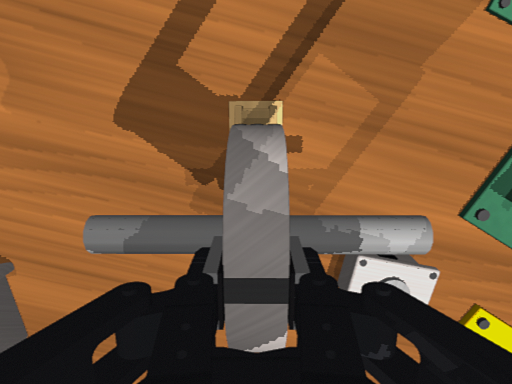

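The rotor is held square, with its shaft level on row 234 and the slot on top. It weighs 7.7 N. I'll carry it to the stand.

```bash
python3 - <<'E'
from h import *
P=campose("wrist");s=r.sense();X=onz(P,[[258.5,234.5]],s["tool_pos"][2]-22)[0]
R=Ro.from_euler("xyz",s["tcp_rot"],degrees=True).as_matrix();print("axis in tool",R.T@(X-s["tool_pos"]))
E
python3 -m handwheel '[[-0.002,0.017,0,0],[-0.005,0.034,0,0],[-0.005,0.038,0,0],[-0.0055,0.042,0,0],[-0.0055,0.042,0,0],[-0.0055,0.042,0,0],[-0.0055,0.042,0,0],[-0.0055,0.042,0,0],[-0.005,0.036,0,0],[-0.004,0.035,0,0]]' 
python3 -m handwheel '[[0,0,0,6.2],[0,0,0,6.2],[0,0,0,6.2],[0,0,0,6.2],[0,0,0,6.2],[0,0,0,0],[0,0,0,0],[0,0,0,0]]'
python3 - <<'E'
from h import *
go([551,186.6,230],163.2)
P=campose("wrist");im=r.snapshot("wrist");Q=campose("top");t=r.snapshot("top");S=campose("scene");u=r.snapshot("scene")
cv2.imwrite("pics/w3.png",im[:,:,::-1]);cv2.imwrite("pics/t3.png",t[:,:,::-1]);cv2.imwrite("pics/s3.png",u[:,:,::-1])
cv2.imwrite("pics/c3.png",np.hstack([cv2.resize(t[140:260,120:260],(400,343))[:,:,::-1],cv2.resize(u[110:250,260:400],(343,343))[:,:,::-1]]))
a=np.radians(73.2);v=np.array([np.cos(a),np.sin(a),0]);X=np.array([[551,186.6,160]])
print(proj(P,X+np.outer([-65,0,65],v)))
E
```

```text
axis in tool [4.51949423e-01 7.07829094e-03 2.20010286e+01]
time: 6.35
tool_pos: [550.4, 188.8, 265.1]
tcp_rot: [180.0, -0.0, -165.8]
ft_force: [0.9, 0.3, -6.8]
finger_gap: 23.6
grip_force: 60.3
time: 7.15
tool_pos: [551.1, 186.7, 265.2]
tcp_rot: [-180.0, -0.0, 163.3]
ft_force: [-0.2, -0.6, -7.3]
finger_gap: 23.3
grip_force: 61.1
t 7.15 now [551.1 186.7 265.2] [-1.8000e+02 -1.0000e-02  1.6334e+02] tool shift mm [ 0.1 -0.1 35.2] turn 0.14
[[169.8625655  193.11435988]
 [256.89330333 193.25435674]
 [343.91365951 193.3943369 ]]
```

View pics/w3.png

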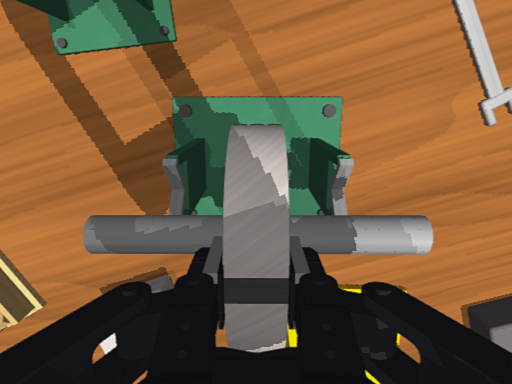

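View pics/c3.png

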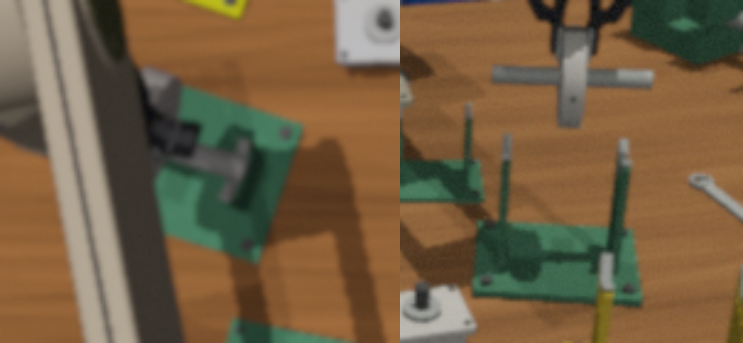

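The wrist view shows the stand symmetric about column 257.5 where 256.9 was predicted. Its rear base edge is level at row 97 and the far corners of the uprights are at about row 157. I'll check those rows against the predictions.

Run:
```python
from h import *
P=campose("wrist")
a=np.radians(163.2);v=np.array([np.cos(a),np.sin(a),0]);w=np.array([np.cos(a-np.pi/2),np.sin(a-np.pi/2),0]);c=np.array([551,186.6,0])
print(proj(P,[c+75*v+[0,0,12]+95*w,c+75*v+[0,0,12]-95*w,c+30*v+[0,0,160]+70*w,c+30*v+[0,0,160]-70*w]))
```

```text
[[342.60184521  93.66866991]
 [170.72833721  93.65366831]
 [353.72213595 152.84938828]
 [160.40190895 152.82817723]]
```

The stand sits about 3 mm toward tool -x by the wrist view. I'll shift x by -2 mm and y by +0.5 mm, then lower.

```bash
python3 -m handwheel '[[-0.002,0.0005,0.02,0],[0,0,0.025,0],[0,0,0.02,0],[0,0,0.012,0],[0,0,0.003,0],[0,0,0.003,0],[0,0,0,0]]' 
python3 -m handwheel '[[0,0,0.003,0],[0,0,0.001,0]]' 
python3 -m handwheel '[[0,0,0.001,0],[0,0,0.001,0]]'
```

```text
time: 8.0
tool_pos: [554.0, 186.5, 183.2]
tcp_rot: [180.0, 0.1, 163.2]
ft_force: [-0.9, 0.8, -7.1]
finger_gap: 23.1
grip_force: 61.0
time: 8.2
tool_pos: [553.8, 186.5, 178.9]
tcp_rot: [180.0, 0.1, 163.2]
ft_force: [0.1, 0.2, -7.1]
finger_gap: 23.4
grip_force: 61.1
time: 8.4
tool_pos: [553.5, 186.4, 176.4]
tcp_rot: [180.0, 0.0, 163.2]
ft_force: [0.0, 0.1, -7.4]
finger_gap: 23.1
grip_force: 61.1
```

```bash
python3 -m handwheel '[[0,0,0.001,0],[0,0,0.001,0]]' 
python3 -m handwheel '[[0,0,0.001,0],[0,0,0,0]]' 
python3 -m handwheel '[[0,0,0.001,0],[0,0,0,0]]'
python3 -c 'from h import *;P=campose("scene");u=r.snapshot("scene");cv2.imwrite("pics/s4.png",u[:,:,::-1]);print(r.sense()["wrist_torque"])'
```

```text
time: 8.6
tool_pos: [553.4, 186.4, 174.2]
tcp_rot: [-180.0, 0.0, 163.2]
ft_force: [-0.8, 0.4, -7.3]
finger_gap: 23.4
grip_force: 61.1
time: 8.8
tool_pos: [553.6, 186.3, 173.4]
tcp_rot: [180.0, 0.0, 163.2]
ft_force: [-0.4, -0.3, -6.7]
finger_gap: 22.8
grip_force: 61.1
time: 9.0
tool_pos: [553.9, 186.3, 172.9]
tcp_rot: [180.0, 0.1, 163.2]
ft_force: [-0.4, -1.2, -4.2]
finger_gap: 23.0
grip_force: 61.6
[-0.37250464 -0.14063931  0.05380588]
```

```bash
python3 -m handwheel '[[0,0,0.001,0],[0,0,0,0]]' 
python3 -m handwheel '[[0,0,0.001,0],[0,0,0,0]]'
python3 - <<'E'
from h import *
s=r.sense();print(s["ft_force"],s["wrist_torque"])
u=r.snapshot("scene");w=r.snapshot("wrist")
cv2.imwrite("pics/s4.png",u[:,:,::-1]);cv2.imwrite("pics/w4.png",w[:,:,::-1])
cv2.imwrite("pics/c4.png",np.hstack([cv2.resize(u[130:240,270:380],(360,360))[:,:,::-1],cv2.resize(w[60:384,86:426],(378,360))[:,:,::-1]]))
E
```

```text
time: 9.25
tool_pos: [554.0, 186.4, 172.6]
tcp_rot: [180.0, 0.1, 163.2]
ft_force: [-0.4, -0.1, 4.0]
finger_gap: 23.1
grip_force: 62.6
time: 9.45
tool_pos: [554.2, 186.5, 172.4]
tcp_rot: [180.0, 0.1, 163.2]
ft_force: [-2.1, -1.4, 9.1]
finger_gap: 23.3
grip_force: 63.5
[-2.11939579 -1.44259208  9.12263605] [-1.17403134  0.75557135 -0.09500473]
```

View pics/c4.png

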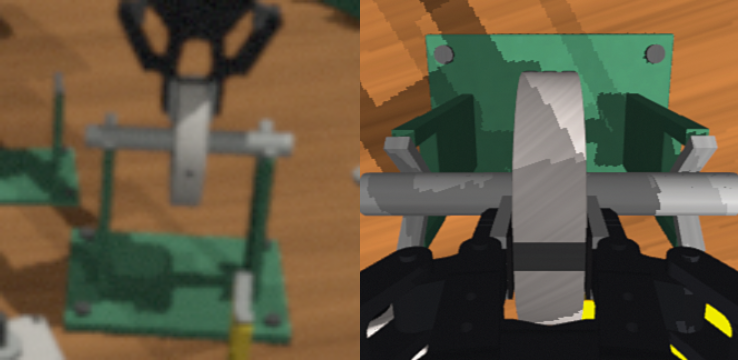

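The shaft is seated in both V notches, with the drum centred between the uprights. I'll relieve the push, open the fingers, let it swing, tare and look.

```bash
python3 -m handwheel '[[0,0,-0.0015,0],[0,0,0,0]]' 
python3 -m handwheel '[[0,0,0,0],[0,0,0,0],[0,0,0,0],[0,0,0,0],[0,0,0,0],[0,0,0,0],[0,0,0,0],[0,0,0,0],[0,0,0,0],[0,0,0,0]]' 0.04
cat >> h.py <<'E'
W=np.array([np.sin(np.radians(163.2)),-np.cos(np.radians(163.2)),0])  # tool y = shaft direction
V=np.array([np.cos(np.radians(163.2)),np.sin(np.radians(163.2)),0])  # tool x
def feel(n=10):
    F=[];M=[];p=[]
    for i in range(n):
        s=r.sense();F.append(s["ft_force"]);M.append(s["wrist_torque"]);p.append(s["tool_pos"]);im=r.snapshot("wrist")
    F=np.array(F);M=np.array(M);p=np.mean(p,0)
    print("t",round(r.sense()["time"],2),"pos",p.round(1),"Fx,Fy,Fz tool-x/shaft/up",[round(float(x),2) for x in (F@V).mean(0,keepdims=True)],round((F@W).mean(),2),round(F[:,2].mean(),2),"Mshaft",round((M@W).mean(),4),"+-",round((M@W).std()/n**.5,4),"Mperp",round((M@V).mean(),3))
    return im
E
python3 - <<'E'
from h import *
w=feel(16);u=r.snapshot("scene");cv2.imwrite("pics/s5.png",u[:,:,::-1]);cv2.imwrite("pics/w5.png",w[:,:,::-1])
cv2.imwrite("pics/c5.png",np.hstack([cv2.resize(u[130:240,270:380],(360,360))[:,:,::-1],cv2.resize(w[60:384,86:426],(378,360))[:,:,::-1]]))
E
```

```text
time: 9.75
tool_pos: [554.0, 186.4, 172.5]
tcp_rot: [180.0, 0.1, 163.2]
ft_force: [0.2, -0.2, 4.4]
finger_gap: 23.3
grip_force: 62.9
time: 10.75
tool_pos: [553.4, 186.4, 171.8]
tcp_rot: [-180.0, 0.0, 163.2]
ft_force: [0.1, -0.1, -0.9]
finger_gap: 40.2
grip_force: 0.0
t 11.55 pos [553.4 186.4 171.8] Fx,Fy,Fz tool-x/shaft/up [0.12] 0.01 -0.17 Mshaft 0.0103 +- 0.0076 Mperp -0.007
```

View pics/c5.png

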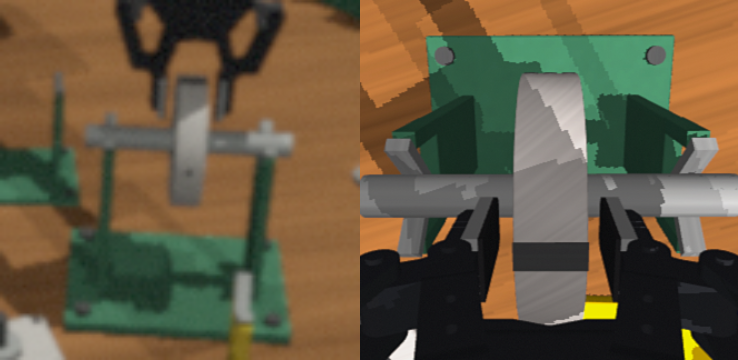

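With the fingers open the rotor did not move: the slot is still on top and the scene-side dimple is unchanged. So the heavy side is within about 40° of straight down or straight up. I'll grip lightly and turn it in steps along an arc, feeling at each stop.

```bash
cat >> h.py <<'E'
import json
def log(theta,dr,n=5):
    o=[]
    for i in range(n):
        s=r.sense();o.append(np.r_[s["ft_force"]@V,s["ft_force"]@W,s["ft_force"][2],s["wrist_torque"]@V,s["wrist_torque"]@W,s["tool_pos"]]);im=r.snapshot("wrist")
    o=np.array(o);m=o.mean(0);dx=(m[5:8]-[553.4,186.4,171.8])@V
    open("log.jsonl","a").write(json.dumps([theta,dr]+m.tolist())+"\n")
    g=im[:,245:270].mean(axis=(1,2));cv2.imwrite(f"pics/log_{r.sense()['time']:.2f}.png",im[:,:,::-1])
    print(theta,dr,"t",round(r.sense()["time"],2),"F",m[:3].round(2),"M",m[3:5].round(3),"+-",round(o[:,4].std()/n**.5,3),"dx",round(dx,2),"z",round(m[7],2))
E
python3 -m handwheel '[[0,0,0,0],[0,0,0,0],[0,0,0,0],[0,0,0,0]]' 0.0 30
python3 -c 'from h import *;log(0,0)'
python3 -m handwheel '[[0.00535,0,0.00035,0],[0.00526,0,0.00105,0],[0,0,0,0]]' |grep grip
python3 -c 'from h import *;log(15,1)'
python3 -m handwheel '[[0.00508,0,0.00172,0],[0.00481,0,0.00238,0],[0,0,0,0]]'|grep grip
python3 -c 'from h import *;log(30,1)'
```

```text
time: 12.0
tool_pos: [553.5, 186.5, 172.0]
tcp_rot: [180.0, 0.0, 163.2]
ft_force: [-0.4, 1.3, 0.4]
finger_gap: 23.5
grip_force: 32.7
0 0 t 12.25 F [0.91 1.45 1.3 ] M [-0.073  0.06 ] +- 0.022 dx -0.05 z 171.95
grip_force: 33.4
15 1 t 12.8 F [-5.86 -0.01  4.48] M [ 0.07  -1.191] +- 0.018 dx 8.46 z 172.2
grip_force: 36.1
30 1 t 13.35 F [-5.95 -1.3  13.62] M [ 0.771 -1.266] +- 0.012 dx 17.01 z 170.19
```

```bash
cat >> h.py <<'E'
AX=np.array([553.4,186.4,150])+0.45*V
def slot(im=None):
    if im is None: P=campose("wrist");im=r.snapshot("wrist")
    else: P=campose("wrist")
    g=cv2.cvtColor(im,cv2.COLOR_RGB2GRAY).astype(float)
    th=np.arange(-40,100,1.0);o=[]
    for t in th:
        n=np.sin(np.radians(t))*V+np.array([0,0,np.cos(np.radians(t))])
        X=AX+55*n; px=proj(P,[X-8*W,X-4*W,X,X+4*W,X+8*W]).round().astype(int)
        vis=n@(P[2]-X)>0
        ok=((px>=0)&(px<[512,384])).all()
        o.append(np.mean([g[v,u] for u,v in px]) if ok and vis else 255)
    o=np.array(o);k=o.argmin();m=(o<o.min()+25)&(abs(th-th[k])<8)
    return round(float(th[m].mean()),1),int(o.min())
E
python3 - <<'E'
from h import *
import glob
print(slot())
E
python3 -m handwheel '[[0.00446,0,0.00297,0],[0.00403,0,0.00354,0],[0.00354,0,0.00403,0],[0.00297,0,0.00446,0],[0,0,0,0]]'
python3 -c 'from h import *;log(60,1);print(slot())'
```

```text
(-14.0, 15)
time: 13.9
tool_pos: [522.3, 196.6, 154.4]
tcp_rot: [179.8, 0.4, 163.2]
ft_force: [3.8, -1.6, 9.9]
finger_gap: 23.3
grip_force: 38.8
60 1 t 14.15 F [-4.1   0.14 10.31] M [ 0.181 -1.072] +- 0.012 dx 32.74 z 154.34
(15.0, 18)
```

Run:
```python
from h import *
import glob
def prof(im,P):
    g=cv2.cvtColor(im,cv2.COLOR_BGR2GRAY).astype(float)
    out=[]
    for t in range(-40,110,5):
        n=np.sin(np.radians(t))*V+np.array([0,0,np.cos(np.radians(t))]);X=AX+55*n
        px=proj(P,[X-8*W,X,X+8*W]).round().astype(int)
        out.append((t,px[1].tolist(),[int(g[v,u]) if 0<=u<512 and 0<=v<384 else -1 for u,v in px], bool(n@(P[2]-X)>0)))
    return out
P=campose("wrist");s=r.sense()
f=sorted(glob.glob("pics/log_*"))[-1];print(f)
for o in prof(cv2.imread(f),P):print(*o)
P0=(P[0],P[1],P[2]-s["tool_pos"]+[553.4,186.4,171.8])
print("w5")
for o in prof(cv2.imread("pics/w5.png"),P0)[:16]:print(*o)
```

```text
pics/log_14.15.png
-40 [257, 448] [-1, -1, -1] False
-35 [257, 448] [-1, -1, -1] True
-30 [257, 447] [-1, -1, -1] True
-25 [257, 444] [-1, -1, -1] True
-20 [257, 439] [-1, -1, -1] True
-15 [257, 433] [-1, -1, -1] True
-10 [257, 425] [-1, -1, -1] True
-5 [257, 416] [-1, -1, -1] True
0 [257, 405] [-1, -1, -1] True
5 [257, 393] [-1, -1, -1] True
10 [257, 380] [20, 21, 21] True
15 [257, 365] [22, 21, 22] True
20 [257, 351] [22, 142, 21] True
25 [257, 335] [143, 147, 140] True
30 [256, 320] [140, 143, 143] True
35 [256, 305] [137, 133, 135] True
40 [256, 290] [48, 50, 48] True
45 [256, 277] [47, 47, 47] True
50 [256, 264] [126, 122, 123] True
55 [256, 251] [122, 123, 123] True
60 [256, 241] [118, 118, 118] True
65 [256, 231] [120, 113, 113] True
70 [256, 223] [110, 111, 110] True
75 [256, 215] [107, 105, 103] True
80 [256, 209] [105, 104, 102] True
85 [256, 205] [100, 102, 96] True
90 [256, 201] [94, 93, 90] True
95 [256, 199] [88, 87, 87] True
100 [256, 197] [63, 119, 119] True
105 [256, 197] [63, 119, 121] True
w5
-40 [258, 349] [89, 103, 68] True
-35 [258, 346] [107, 108, 197] True
-30 [258, 342] [108, 112, 108] True
-25 [258, 336] [118, 113, 117] True
-20 [258, 329] [116, 119, 118] True
-15 [258, 321] [117, 116, 122] True
-10 [258, 312] [124, 120, 121] True
-5 [258, 302] [43, 42, 42] True
0 [258, 290] [46, 45, 45] True
5 [258, 278] [63, 62, 48] True
10 [258, 265] [125, 130, 128] True
15 [258, 251] [130, 129, 131] True
20 [258, 238] [128, 132, 129] True
25 [258, 224] [129, 128, 126] True
30 [258, 211] [128, 128, 121] True
35 [258, 198] [154, 148, 149] True
```

The slot detector works: the dark band is at 42° now and reads 0° on the earlier frame. I'll tighten it, release here and watch it over time.

```bash
cat >> h.py <<'E'
def slot():
    P=campose("wrist");im=r.snapshot("wrist");g=cv2.cvtColor(im,cv2.COLOR_RGB2GRAY).astype(float)
    cv2.imwrite(f"pics/slot_{r.sense()['time']:.2f}.png",im[:,:,::-1]);good=[]
    for t in np.arange(-60,110,1.0):
        n=np.sin(np.radians(t))*V+np.array([0,0,np.cos(np.radians(t))]);X=AX+55*n
        px=proj(P,[X-7*W,X,X+7*W]).round().astype(int)
        if n@(P[2]-X)<=0 or not ((px>=0)&(px<[512,384])).all(): continue
        v=[g[b,a] for a,b in px]
        if 30<min(v) and max(v)<70: good.append(t)
    return (np.mean(good).round(1),len(good)) if good else None
E
python3 -c 'from h import *;print(slot())'
python3 -m handwheel '[[0,0,0,0],[0,0,0,0],[0,0,0,0]]' 0.045 | grep gap
python3 - <<'E'
from h import *
for i in range(12): print(round(r.sense()["time"],2),slot())
s=r.sense();print(s["tool_pos"],s["finger_gap"])
E
```

```text
(np.float64(43.0), 11)
finger_gap: 45.0
14.55 None
14.6 None
14.65 None
14.7 None
14.75 None
14.8 None
14.85 None
14.9 None
14.95 None
15.0 None
15.05 None
15.1 None
[519.44204923 196.65287639 151.29992779] 44.97330157441424
```

```bash
python3 -m handwheel '[[-0.017,0,-0.03,0],[-0.017,0,-0.03,0],[-0.017,0,-0.03,0],[0,0,0,0],[0,0,0,0]]' | grep pos
python3 - <<'E'
from h import *
print(slot(),slot());u=r.snapshot("scene");cv2.imwrite("pics/s6.png",u[:,:,::-1])
import glob
P=campose("wrist");im=cv2.imread(sorted(glob.glob("pics/slot_*"))[-1],0)
for t in range(-80,110,5):
    n=np.sin(np.radians(t))*V+np.array([0,0,np.cos(np.radians(t))]);X=AX+55*n
    px=proj(P,[X-7*W,X,X+7*W]).round().astype(int)
    print((t,px[1].tolist(),[int(im[v,u]) if 0<=v<384 else -1 for u,v in px],bool(n@(P[2]-X)>0)),end=" ")
E
```

```text
tool_pos: [568.9, 181.9, 242.1]
None None
(-80, [258, 257], [81, 127, 131], False) (-75, [258, 258], [118, 120, 124], False) (-70, [258, 259], [97, 99, 92], False) (-65, [258, 259], [97, 99, 92], False) (-60, [258, 259], [97, 99, 94], True) (-55, [258, 258], [118, 120, 124], True) (-50, [258, 257], [77, 127, 132], True) (-45, [258, 254], [82, 130, 148], True) (-40, [258, 251], [86, 84, 154], True) (-35, [258, 247], [88, 93, 87], True) (-30, [258, 242], [91, 94, 89], True) (-25, [258, 237], [95, 94, 94], True) (-20, [258, 231], [96, 98, 98], True) (-15, [258, 224], [99, 100, 96], True) (-10, [258, 216], [101, 100, 99], True) (-5, [258, 208], [103, 101, 101], True) (0, [258, 200], [103, 103, 107], True) (5, [258, 191], [104, 109, 210], True) (10, [258, 182], [145, 109, 200], True) (15, [258, 173], [49, 146, 72], True) (20, [258, 164], [107, 220, 210], True) (25, [258, 156], [136, 212, 211], True) (30, [258, 147], [129, 204, 207], True) (35, [258, 139], [200, 202, 195], True) (40, [258, 131], [197, 189, 194], True) (45, [258, 124], [180, 188, 180], True) (50, [258, 118], [175, 166, 170], True) (55, [258, 113], [165, 164, 160], True) (60, [258, 108], [159, 150, 143], True) (65, [258, 104], [144, 139, 139], True) (70, [258, 101], [132, 128, 128], True) (75, [258, 98], [119, 111, 107], True) (80, [258, 97], [107, 105, 101], True) (85, [258, 96], [101, 95, 93], True) (90, [258, 96], [101, 95, 93], False) (95, [258, 96], [101, 95, 92], False) (100, [258, 97], [107, 105, 102], False) (105, [258, 99], [117, 118, 114], False)
```

Run:
```python
import cv2,glob,numpy as np
w=cv2.imread(sorted(glob.glob("pics/slot_*"))[-1]);u=cv2.imread("pics/s6.png")
cv2.imwrite("pics/c6.png",np.hstack([cv2.resize(w[80:270,190:330],(430,584)),cv2.resize(u[130:230,290:350],(350,584))]))
```

```text
(no output)
```

View pics/c6.png

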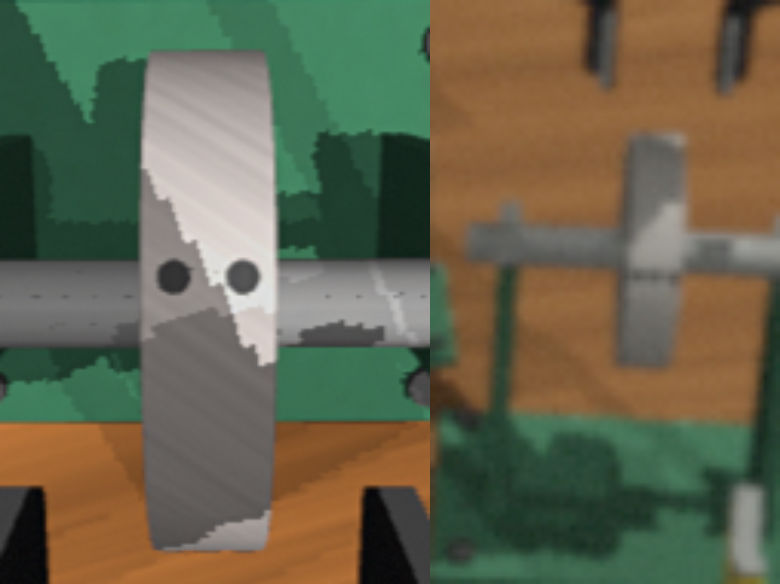

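The view shows two dimples at about row 170, so they are at +17° from the top, and three dimples face the scene camera. The rotor therefore swung from slot +43° to +197°: the heavy side was up and is now near the bottom. Next I'll release it from both sides of the bottom, where the mean of the rest positions cancels the drag.

```bash
cat >> h.py <<'E'
def dim():
    P=campose("wrist");im=r.snapshot("wrist");g=cv2.GaussianBlur(cv2.cvtColor(im,cv2.COLOR_RGB2GRAY),(3,3),0).astype(float)
    cv2.imwrite(f"pics/dim_{r.sense()['time']:.2f}.png",im[:,:,::-1]);ts=np.arange(-75,105,1.0);G=[]
    for t in ts:
        n=np.sin(np.radians(t))*V+np.array([0,0,np.cos(np.radians(t))]);X=AX+55*n
        px=proj(P,[X-6.5*W,X,X+6.5*W]).round().astype(int)
        ok=n@(P[2]-X)>3 and ((px>=0)&(px<[512,384])).all()
        G.append([g[b,a] for a,b in px] if ok else [np.nan]*3)
    G=np.array(G);k=7;D=np.full(G.shape,np.nan);D[k:-k]=np.minimum(G[2*k:],G[:-2*k])-G[k:-k]
    s=np.nan_to_num(np.minimum(D[:,0],D[:,2])-np.maximum(D[:,1],0),nan=-99);i=s.argmax();m=(abs(ts-ts[i])<5)&(s>s[i]*.6)
    return (round(float((ts[m]*s[m]).sum()/s[m].sum()),1),round(float(s[i]),1),np.nan_to_num(D[i]).round().tolist())
def hand(th,R=41): 
    a=np.radians(th);go(AX+R*np.sin(a)*V+[0,0,-19.2+R*np.cos(a)],163.2)
E
python3 -c 'from h import *;print(dim());hand(-30)'
```

```text
(16.2, 86.0, [86.0, -75.0, 129.0])
t 15.85 now [567.1 181.9 239.6] [-1.7992e+02 -1.4000e-01  1.6321e+02] tool shift mm [-5.8  0.5 73.2] turn 0.01
```

```bash
python3 -m handwheel '[[-0.0058,0.0005,0.02,0],[0,0,0.03,0],[0,0,0.023,0],[0,0,0,0],[0,0,0,0]]' | grep pos
python3 -m handwheel '[[0,0,0,0],[0,0,0,0],[0,0,0,0],[0,0,0,0]]' 0.0 40 | grep grip
python3 -m handwheel '[[0.0099,0,-0.0041,0],[0.0106,0,-0.0014,0],[0.0106,0,0.0014,0],[0.0099,0,0.0041,0],[0.0058,0,0.0041,0],[0.0051,0,0.0051,0],[0,0,0,0]]'
python3 -c 'from h import *;print(dim());hand(50)'
```

```text
tool_pos: [573.1, 180.7, 167.7]
grip_force: 43.4
time: 17.45
tool_pos: [531.1, 195.3, 167.4]
tcp_rot: [179.7, 1.0, 163.1]
ft_force: [8.4, -6.6, 26.0]
finger_gap: 23.7
grip_force: 56.0
(65.5, 67.0, [78.0, -2.0, 67.0])
t 17.5 now [531.1 195.3 167.3] [179.66   0.96 163.15] tool shift mm [ 8.1 -2.1 10. ] turn -0.05
```

```bash
python3 -m handwheel '[[0,0,0,0],[0,0,0,0],[0,0,0,0],[0,0,0,0],[0,0,0,0]]' 0.045 | grep -E 'gap|pos'
python3 -m handwheel '[[-0.015,0,-0.03,0],[-0.016,0,-0.03,0],[0,0,-0.02,0],[0,0,0,0],[0,0,0,0]]' | grep pos
python3 -c 'from h import *;print(dim(),dim());hand(50)'
```

```text
tool_pos: [523.8, 195.7, 158.4]
finger_gap: 45.1
tool_pos: [553.9, 186.8, 238.7]
(-23.7, 46.0, [62.0, 3.0, 49.0]) (-23.3, 52.0, [57.0, 2.0, 54.0])
t 18.6 now [553.  186.7 237.3] [-1.7992e+02 -1.3000e-01  1.6320e+02] tool shift mm [31.2 -0.  80.2] turn 0.0
```

The two swings, (-137 → +16.2) and (+65.5 → -23.5), give heavy-down at a dimple angle of about -14.5° with drag ratio about 0.525. I'll make a mirrored release from the other side to check.

```bash
python3 -m handwheel '[[0.014,0,0.03,0],[0.015,0,0.03,0],[0,0,0.0175,0],[0,0,0,0],[0,0,0,0]]' | grep pos
python3 -c 'from h import *;hand(45)'
python3 -m handwheel '[[0,0,0,0],[0,0,0,0],[0,0,0,0],[0,0,0,0]]' 0.0 40 | grep grip
python3 -m handwheel '[[-0.0085,0,-0.0065,0],[-0.0099,0,-0.0041,0],[-0.0106,0,-0.0014,0],[-0.0106,0,0.0014,0],[-0.0099,0,0.0041,0],[-0.0085,0,0.0065,0],[-0.0046,0,0.0055,0],[0,0,0,0]]'
python3 -c 'from h import *;print(dim());hand(-55)'
```

```text
tool_pos: [525.5, 195.0, 160.9]
t 19.1 now [525.5 195.  160.9] [-1.7994e+02 -9.0000e-02  1.6320e+02] tool shift mm [ 0.3 -0.2  1.1] turn -0.0
grip_force: 43.2
time: 20.3
tool_pos: [587.6, 177.0, 158.9]
tcp_rot: [179.9, 0.1, 163.2]
ft_force: [-4.3, -0.1, 9.9]
finger_gap: 23.4
grip_force: 49.0
(53.5, 14.0, [31.0, 16.0, 30.0])
t 20.35 now [587.3 177.1 158.6] [1.7991e+02 1.3000e-01 1.6316e+02] tool shift mm [ 2.  -0.9  4.2] turn -0.04
```

```bash
cat >> h.py <<'E'
def dim(f=None):
    P=campose("wrist")
    if f: im=cv2.imread(f)[:,:,::-1]
    else:
        im=r.snapshot("wrist");cv2.imwrite(f"pics/dim_{r.sense()['time']:.2f}.png",im[:,:,::-1])
    g=cv2.GaussianBlur(cv2.cvtColor(np.ascontiguousarray(im),cv2.COLOR_RGB2GRAY),(3,3),0).astype(float)
    ts=np.arange(-75,105,1.0);G=[]
    for t in ts:
        n=np.sin(np.radians(t))*V+np.array([0,0,np.cos(np.radians(t))]);X=AX+55*n
        px=proj(P,[X-6.5*W,X,X+6.5*W]).round().astype(int)
        ok=n@(P[2]-X)>3 and ((px>=0)&(px<[512,384])).all()
        G.append([g[b,a] for a,b in px] if ok else [np.nan]*3)
    G=np.array(G);k=7;D=np.full(G.shape,np.nan);D[k:-k]=np.minimum(G[2*k:],G[:-2*k])-G[k:-k]
    S={"two":(np.minimum(D[:,0],D[:,2])-np.maximum(D[:,1],0),0),"one":(D[:,1]-np.maximum(np.maximum(D[:,0],D[:,2]),0),-90),"three":(D.min(1),90)}
    out={}
    for q,(s,o) in S.items():
        s=np.nan_to_num(s,nan=-99);i=s.argmax();m=(abs(ts-ts[i])<5)&(s>s[i]*.6)
        if s[i]>12: out[q]=("d=%.1f"%((ts[m]*s[m]).sum()/s[m].sum()+o),round(float(s[i])))
    return out
E
python3 -c 'from h import *;import glob;print(dim(sorted(glob.glob("pics/dim_*"))[-1]),dim())'
```

```text
{'one': ('d=-103.0', 67), 'three': ('d=144.0', 13)} {'two': ('d=54.0', 22), 'one': ('d=-103.0', 67)}
```

```bash
python3 -m handwheel '[[0,0,0,0],[0,0,0,0],[0,0,0,0],[0,0,0,0],[0,0,0,0]]' 0.045 | grep -E 'gap|pos'
python3 -m handwheel '[[0.016,0,-0.03,0],[0.017,0,-0.03,0],[0,0,-0.02,0],[0,0,0,0],[0,0,0,0]]' | grep pos
python3 -c 'from h import *;print(dim(),dim());hand(-45)'
```

```text
tool_pos: [586.0, 176.9, 155.8]
finger_gap: 45.2
tool_pos: [554.8, 186.6, 236.2]
{'two': ('d=13.5', 71)} {'two': ('d=13.4', 70)}
t 21.5 now [553.9 186.3 234.4] [-1.7993e+02 -1.2000e-01  1.6318e+02] tool shift mm [-28.1   0.   74.5] turn -0.02
```

The end angle was 13.5°, so release springback matters. I'll do an exact mirror of this last stroke, so those effects cancel.

```bash
python3 -m handwheel '[[-0.014,0,0.03,0],[-0.0145,0,0.03,0],[0,0,0.0135,0],[0,0,0,0],[0,0,0,0]]' | grep pos
python3 -m handwheel '[[0,0,0,0],[0,0,0,0],[0,0,0,0],[0,0,0,0]]' 0.0 40 | grep grip
python3 -m handwheel '[[0.0085,0,-0.0065,0],[0.0099,0,-0.0041,0],[0.0106,0,-0.0014,0],[0.0106,0,0.0014,0],[0.0099,0,0.0041,0],[0.0085,0,0.0065,0],[0.0046,0,0.0055,0],[0,0,0,0]]'
python3 -c 'from h import *;print(dim(),dim());hand(55)'
```

```text
tool_pos: [581.2, 178.4, 162.5]
grip_force: 43.5
time: 23.2
tool_pos: [528.3, 196.1, 165.1]
tcp_rot: [179.7, 0.9, 163.2]
ft_force: [9.9, -6.9, 25.2]
finger_gap: 23.0
grip_force: 55.8
{'two': ('d=79.0', 63)} {'two': ('d=79.0', 61)}
t 23.3 now [528.4 196.1 165. ] [179.67   0.92 163.16] tool shift mm [ 7.5 -2.1 10.6] turn -0.04
```

```bash
python3 -m handwheel '[[-0.003,0.001,-0.004,0],[-0.003,0.001,-0.004,0],[0,0,0,0]]' | grep -E 'pos|force'
python3 -c 'from h import *;print(dim())'
python3 -m handwheel '[[0,0,0,0],[0,0,0,0],[0,0,0,0],[0,0,0,0],[0,0,0,0]]' 0.045 | grep -E 'gap|pos'
python3 -m handwheel '[[-0.014,0,-0.03,0],[-0.014,0,-0.03,0],[0,0,-0.02,0],[0,0,0,0],[0,0,0,0]]' | grep pos
python3 -c 'from h import *;print(dim(),dim());hand(45)'
```

```text
tool_pos: [528.8, 196.4, 165.8]
ft_force: [2.1, -2.3, 2.1]
grip_force: 52.8
{'two': ('d=77.9', 60)}
tool_pos: [528.0, 196.7, 164.9]
finger_gap: 45.2
tool_pos: [555.1, 188.6, 245.0]
{'two': ('d=-35.0', 57), 'one': ('d=-34.2', 94)} {'two': ('d=-34.5', 62), 'one': ('d=-33.9', 90)}
t 24.75 now [554.1 188.5 243.4] [-1.7993e+02 -1.2000e-01  1.6320e+02] tool shift mm [29.4 -2.1 83.7] turn 0.0
```

The clean mirrored pair, (-103 → +13.5) and (+77.9 → -34.5), gives heavy-down at d ≈ -11.3° with drag ratio about 0.46. That also explains run 1 sticking at +27.5° past bottom, right at the stick edge of asin 0.46. I'll regrip and turn to d = -11.5°.

```bash
python3 -m handwheel '[[-0.0136,-0.001,0.03,0],[0,0,0.03,0],[0,0,0.0142,0],[0,0,0,0],[0,0,0,0]]' | grep pos
python3 -m handwheel '[[0,0,0,0],[0,0,0,0],[0,0,0,0],[0,0,0,0]]' 0.0 40 | grep -E 'grip|ft'
python3 -c 'from h import *;print(dim())'
python3 -m handwheel '[[0.0070,0,-0.0019,0],[0.0070,0,-0.0006,0],[0.0035,0,0.0001,0],[0,0,0,0],[0,0,0,0]]'
python3 -c 'from h import *;print(dim());hand(5)'
```

```text
tool_pos: [567.5, 183.7, 171.1]
ft_force: [-1.0, 0.8, 7.6]
grip_force: 42.3
{'two': ('d=-36.4', 58), 'one': ('d=-34.0', 91)}
time: 26.2
tool_pos: [554.4, 188.3, 176.8]
tcp_rot: [179.8, 0.5, 163.2]
ft_force: [6.9, -2.7, 6.9]
finger_gap: 23.5
grip_force: 42.5
{'two': ('d=-19.9', 68), 'one': ('d=-15.5', 72)}
t 26.25 now [554.4 188.3 176.8] [179.85   0.48 163.17] tool shift mm [ 4.4 -2.1  5.1] turn -0.03
```

```bash
python3 -m handwheel '[[0.004,0,0.0005,0],[0.003,0,0.0007,0],[0,0,0,0],[-0.003,0,-0.003,0],[0,0,0,0],[0,0,0,0]]'
python3 -c 'from h import *;print(dim(),dim())'
python3 -m handwheel '[[0,0,0,0],[0,0,0,0],[0,0,0,0],[0,0,0,0]]' 0.045 | grep -E 'gap|pos'
python3 -m handwheel '[[0,0,-0.03,0],[0,0,-0.03,0],[0,0,0,0],[0,0,0,0],[0,0,0,0]]' | grep pos
python3 -c 'from h import *;print(dim(),dim());hand(0)'
```

```text
time: 26.85
tool_pos: [549.1, 189.7, 177.1]
tcp_rot: [179.9, 0.3, 163.2]
ft_force: [4.4, -1.5, 5.8]
finger_gap: 23.1
grip_force: 43.0
{'two': ('d=-15.0', 70), 'one': ('d=-7.6', 38)} {'two': ('d=-14.9', 70), 'one': ('d=-7.1', 38)}
tool_pos: [546.7, 189.9, 174.6]
finger_gap: 44.9
tool_pos: [546.5, 189.7, 233.7]
{'two': ('d=-19.4', 51), 'one': ('d=-19.0', 62)} {'two': ('d=-18.6', 48), 'one': ('d=-18.6', 61)}
t 27.95 now [546.3 189.6 233.4] [-1.7992e+02 -1.3000e-01  1.6319e+02] tool shift mm [-7.4 -1.  61.6] turn -0.01
```

The low-pose readings ("two" and "one") disagree while gripped. A stiff grip makes the shaft ride up the V, so those starts were disturbed. I'll redo the mirrored releases with a 20 N grip nearer the rim and a slight downward bias.

```bash
python3 -m handwheel '[[-0.0195,0,0.02,0],[-0.020,0,0.03,0],[0,0,0.0143,0],[0,0,0,0],[0,0,0,0]]' | grep pos
python3 -m handwheel '[[0,0,0,0],[0,0,0,0],[0,0,0,0],[0,0,0,0]]' 0.0 20 | grep -E 'grip|ft'
python3 -c 'from h import *;print(dim())'
python3 -m handwheel '[[0.0071,0,-0.0046,0],[0.0079,0,-0.0033,0],[0.0084,0,-0.0018,0],[0.0087,0,-0.0004,0],[0,0,0,0]]' |grep -E 'ft|pos'
python3 -c 'from h import *;print(dim());hand(0,50)'
python3 -m handwheel '[[0.0087,0,0.0012,0],[0.0084,0,0.0026,0],[0.0079,0,0.0041,0],[0.0071,0,0.0054,0],[0,0,0,0]]' |grep -E 'ft|pos|grip'
python3 -c 'from h import *;print(dim());hand(40,50)'
```

```text
tool_pos: [584.3, 178.6, 170.6]
ft_force: [-0.0, 0.2, 6.2]
grip_force: 25.9
{'two': ('d=-19.0', 63), 'one': ('d=-20.3', 55)}
tool_pos: [557.2, 187.6, 184.8]
ft_force: [5.7, -2.1, 11.2]
{'two': ('d=11.0', 74)}
t 29.45 now [557.2 187.6 184.7] [179.83   0.48 163.17] tool shift mm [ 3.8 -2.2  3.9] turn -0.03
tool_pos: [527.4, 197.3, 172.9]
ft_force: [4.2, -2.8, 16.8]
grip_force: 36.2
{'two': ('d=42.9', 72)}
t 30.0 now [527.5 197.3 172.9] [179.73   0.61 163.19] tool shift mm [ 4.7 -3.   3.7] turn -0.01
```

```bash
python3 -m handwheel '[[0.0062,0,0.0062,0],[0.0041,0,0.0056,0],[0,0,0,0],[-0.002,0.001,-0.002,0],[0,0,0,0],[0,0,0,0]]' |grep -E 'ft|pos|grip'
python3 -c 'from h import *;print(dim());hand(58,50)'
python3 -m handwheel '[[0,0,0,0],[0,0,0,0],[0,0,0,0],[0,0,0,0],[0,0,0,0]]' 0.045 | grep -E 'pos'
python3 -m handwheel '[[-0.02,0,-0.03,0],[-0.02,0,-0.03,0],[0,0,-0.02,0],[0,0,0,0],[0,0,0,0]]' | grep pos
python3 -c 'from h import *;print(dim(),dim());hand(40,50)'
```

```text
tool_pos: [517.6, 200.4, 159.8]
ft_force: [2.8, -1.1, 8.5]
grip_force: 39.3
{'two': ('d=58.5', 64)}
t 30.65 now [517.6 200.4 159.8] [179.9    0.23 163.18] tool shift mm [ 4.5 -3.1  2.5] turn -0.02
tool_pos: [515.5, 200.4, 157.4]
tool_pos: [554.2, 188.9, 237.6]
{'two': ('d=-17.9', 44), 'one': ('d=-16.9', 47)} {'two': ('d=-17.5', 54), 'one': ('d=-17.0', 61)}
t 31.75 now [553.1 188.8 236. ] [-1.7993e+02 -1.3000e-01  1.6321e+02] tool shift mm [31.5 -2.1 67. ] turn 0.01
```

```bash
python3 -m handwheel '[[0.0155,-0.001,0.02,0],[0.016,0,0.03,0],[0,0,0.017,0],[0,0,0,0],[0,0,0,0]]' | grep pos
python3 -m handwheel '[[0,0,0,0],[0,0,0,0],[0,0,0,0],[0,0,0,0]]' 0.0 20 | grep -E 'grip|ft'
python3 -m handwheel '[[-0.0071,0,-0.0046,0],[-0.0079,0,-0.0033,0],[-0.0084,0,-0.0018,0],[-0.0087,0,-0.0004,0],[-0.0087,0,0.0012,0],[-0.0084,0,0.0026,0],[-0.0079,0,0.0041,0],[-0.0071,0,0.0054,0],[0,0,0,0]]' |grep -E 'ft|pos|grip'
python3 -c 'from h import *;print(dim());hand(-40,50)'
python3 -m handwheel '[[-0.0062,0,0.0062,0],[-0.0041,0,0.0056,0],[0,0,0,0],[0.002,0.001,-0.002,0],[0,0,0,0],[0,0,0,0]]' |grep -E 'ft|pos|grip'
python3 -c 'from h import *;print(dim(),dim());hand(-58,50)'
python3 -m handwheel '[[0,0,0,0],[0,0,0,0],[0,0,0,0],[0,0,0,0],[0,0,0,0]]' 0.045 | grep -E 'pos'
python3 -m handwheel '[[0.02,0,-0.03,0],[0.02,0,-0.03,0],[0,0,-0.02,0],[0,0,0,0],[0,0,0,0]]' | grep pos
python3 -c 'from h import *;print(dim(),dim());hand(-40,50)'
```

```text
tool_pos: [523.0, 196.8, 170.1]
ft_force: [-0.5, 1.7, 5.8]
grip_force: 26.3
tool_pos: [586.6, 178.5, 169.6]
ft_force: [-1.8, 1.4, 4.6]
grip_force: 35.1
{'one': ('d=-87.0', 90), 'three': ('d=157.9', 13)}
t 33.6 now [586.1 178.6 169.1] [1.7991e+02 8.0000e-02 1.6317e+02] tool shift mm [ 1.9 -2.   0. ] turn -0.03
tool_pos: [592.6, 176.6, 156.3]
ft_force: [0.0, -0.2, -8.0]
grip_force: 36.1
{'two': ('d=63.9', 14), 'one': ('d=-101.0', 56), 'three': ('d=154.0', 25)} {'two': ('d=63.5', 13), 'one': ('d=-101.5', 60), 'three': ('d=154.0', 24)}
t 34.3 now [592.8 176.7 156.7] [-1.7994e+02 -8.0000e-02  1.6318e+02] tool shift mm [-1.4 -2.1 -0.6] turn -0.02
tool_pos: [593.6, 177.0, 158.2]
tool_pos: [555.4, 188.6, 238.1]
{'two': ('d=9.6', 68)} {'two': ('d=9.5', 70)}
t 35.4 now [554.6 188.2 236.2] [-1.7994e+02 -1.1000e-01  1.6317e+02] tool shift mm [-31.2  -2.   67. ] turn -0.03
```

The new clean pair, (58.5 → -17.5) and (-101 → +9.5), gives d ≈ -11.1° with ratio about 0.485, which agrees with the earlier pair. I'll now turn from 9.5° to about -11.2°.

```bash
python3 -m handwheel '[[0.0113,-0.001,0.02,0],[0,0,0.02,0],[0,0,0.0164,0],[0,0,0,0],[0,0,0,0]]' | grep pos
python3 -m handwheel '[[0,0,0,0],[0,0,0,0],[0,0,0,0],[0,0,0,0]]' 0.0 20 | grep -E 'grip|ft'
python3 -c 'from h import *;print(dim())'
python3 -m handwheel '[[-0.0052,0,-0.0004,0],[-0.0052,0,0.0002,0],[-0.0052,0,0.001,0],[-0.0052,0,0.0016,0],[0,0,0,0]]' |grep -E 'ft|pos|grip'
python3 -c 'from h import *;print(dim(),dim());hand(-12,50)'
```

```text
tool_pos: [543.7, 190.5, 180.7]
ft_force: [0.1, 1.0, 5.1]
grip_force: 24.9
{'two': ('d=9.6', 77), 'one': ('d=-3.5', 16)}
tool_pos: [564.8, 185.0, 181.4]
ft_force: [-4.7, -0.3, 11.9]
grip_force: 28.3
{'two': ('d=-12.4', 69), 'one': ('d=-19.0', 43), 'three': ('d=161.5', 15)} {'two': ('d=-12.0', 69), 'one': ('d=-18.5', 42), 'three': ('d=162.0', 15)}
t 36.95 now [564.5 185.1 181.1] [1.7992e+02 9.0000e-02 1.6319e+02] tool shift mm [ 1.1 -2.   1.4] turn -0.01
```

```bash
python3 -m handwheel '[[0.0005,0,-0.0015,0],[0,0,0,0]]' |grep ft
python3 -m handwheel '[[0,0,0,0],[0,0,0,0],[0,0,0,0],[0,0,0,0]]' 0.045 | grep -E 'pos'
python3 -m handwheel '[[0.006,0,-0.025,0],[0.005,0,-0.03,0],[0,0,0,0],[0,0,0,0]]' | grep pos
python3 -c 'from h import *;print(dim(),dim());hand(0,50)'
```

```text
ft_force: [-1.2, -0.4, -0.7]
tool_pos: [563.5, 184.9, 180.6]
tool_pos: [553.6, 188.3, 236.7]
{'two': ('d=-8.9', 66), 'one': ('d=-10.3', 39)} {'two': ('d=-9.0', 65), 'one': ('d=-10.0', 38)}
t 38.05 now [552.5 187.9 234.4] [-1.7996e+02 -7.0000e-02  1.6319e+02] tool shift mm [-0.9 -1.2 53.6] turn -0.01
```

Raised, both features read d ≈ -9.5°, within 2° of the target. I'll grip at the top with a slight nudge, check, and verify the seating.

```bash
python3 -m handwheel '[[-0.0005,-0.0005,0.02,0],[0,0,0.02,0],[0,0,0.0136,0],[0,0,0,0],[0,0,0,0]]' | grep pos
python3 -c 'from h import *;print(dim(),dim())'
python3 -m handwheel '[[0,0,0,0],[0,0,0,0],[0,0,0,0],[0,0,0,0]]' 0.0 25 | grep -E 'grip|ft'
python3 -c 'from h import *;print(dim(),dim())'
python3 -m handwheel '[[-0.0025,0,0,0],[0,0,0,0],[0,0,0,0],[0,0,0,0]]'
python3 -c 'from h import *;print(dim(),dim());print(r.sense()["qd"].round(2))'
```

```text
tool_pos: [552.9, 187.4, 181.4]
{'two': ('d=-9.0', 70), 'one': ('d=-9.6', 60)} {'two': ('d=-9.0', 69), 'one': ('d=-10.5', 48)}
ft_force: [-0.7, -0.3, 4.9]
grip_force: 27.4
{'two': ('d=-9.0', 70), 'one': ('d=-10.5', 53)} {'two': ('d=-9.0', 71), 'one': ('d=-9.5', 52)}
time: 39.55
tool_pos: [555.2, 187.2, 183.0]
tcp_rot: [180.0, -0.0, 163.2]
ft_force: [-5.1, 0.2, 9.3]
finger_gap: 23.4
grip_force: 27.9
{'two': ('d=-10.5', 69), 'one': ('d=-11.9', 62)} {'two': ('d=-10.5', 70), 'one': ('d=-12.0', 61)}
[ 0.06 -0.    0.    0.04  0.04 -0.04]
```

The nudge may have pushed the shaft slightly up the V (TCP z +1.6), so I'll undo it to keep the rotor fully seated.

```bash
python3 -m handwheel '[[0.0025,0,0,0],[0,0,0,0],[0,0,0,0],[0,0,0,0]]'
python3 -c 'from h import *;print(dim(),dim())'
```

```text
time: 40.05
tool_pos: [554.4, 187.4, 183.0]
tcp_rot: [179.9, 0.2, 163.2]
ft_force: [4.0, -0.9, 5.9]
finger_gap: 23.4
grip_force: 27.5
{'two': ('d=-9.5', 71), 'one': ('d=-10.5', 53)} {'two': ('d=-9.5', 70), 'one': ('d=-10.5', 54)}
```

I'll release and regrip in place for a clean seat.

```bash
python3 -m handwheel '[[0,0,0,0],[0,0,0,0],[0,0,0,0],[0,0,0,0],[0,0,0,0]]' 0.035 | grep -E 'pos|ft'
python3 -c 'from h import *;print(dim(),dim())'
python3 -m handwheel '[[0,0,0,0],[0,0,0,0],[0,0,0,0],[0,0,0,0],[0,0,0,0],[0,0,0,0]]' 0.0 25
python3 -c 'from h import *;print(dim(),dim());print(r.sense()["qd"].round(2))'
```

```text
tool_pos: [552.9, 187.5, 181.5]
ft_force: [-0.8, -0.7, -0.6]
{'two': ('d=-9.7', 71), 'one': ('d=-9.7', 65)} {'two': ('d=-9.6', 71), 'one': ('d=-10.6', 65)}
time: 41.35
tool_pos: [553.2, 187.5, 182.0]
tcp_rot: [180.0, 0.0, 163.2]
ft_force: [-0.2, 1.1, 1.4]
finger_gap: 23.3
grip_force: 28.4
{'two': ('d=-10.0', 70), 'one': ('d=-11.4', 62)} {'two': ('d=-9.9', 70), 'one': ('d=-10.9', 63)}
[ 0.03  0.07  0.04  0.05 -0.02  0.05]
```

The rotor is seated and still, gripped at 28 N, with d ≈ -10.5° against the -11.2° estimate. Handing in.

```bash
python3 -c 'from h import *;print(r.hand_in())'
```

```text
the job is handed in; nothing more can be done
None
```

The job is handed in at about 41 s: the rotor lies in the notches of the large green stand, gripped at 28 N and at rest, with its heavy side straight down to within about 2° by my estimate, though no verdict came back.

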